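# Stopper the flask with its locked cup, then take the cup off alone

### The arm

A 6-joint arm with a two-finger parallel gripper is mounted at the origin on a cart in front of the work surface, level with it; the furniture and walls round the work are solid. World frame = base frame: x ahead of the robot, y to its left, z up, the work surface at z = 0. Lengths are in m, angles in rad, forces in N, time in s.
With the tool pointing down it reaches from about 0.275 to 0.725 m from the base axis. Payload 15.9 kg.
Tool frame: the origin (TCP) lies on the centre line of the jaws, within the pads' length; the fingertips stand 19 mm ahead of it and the grasp point (between the pads) is the TCP (ctrl.nose_length is the distance from the TCP to the fingertips, in m); z points along the fingers, y is the line along which they close (so a half turn about z gives the same grasp; the last joint's range is limited). The gripper opens to 85 mm and grips with 20 to 120 N. Pads are 22 mm wide; open, the fingers measure 114 mm over their backs; the gripper's body (76 mm by 85 mm) begins 54 mm behind the grasp point. The pads swing forward as they close: fully open they stand 13 mm farther back than shut.
Start: joints at [-1.32, 0.213, -0.034, 1.323, 0, 1.571], TCP at [0.124, -0.484, 0.25] pointing down, gripper open.
Joint ranges: [-2.98, 2.98], [-0.74, 1.72], [-1.14, 1.35], [-2.1, 2.04], [-1.57, 1.44], [-3.14, 3.14]. Speed limits (rad/s): [1.89, 1.89, 2.39, 2.57, 3.14, 3.14].

### API

Orientations are given as a rotation vector (axis times angle).
In Python, from cell import ctrl, camera, close_job, finder gives the robot as it stands.
- The arm moves only by the shell command python3 -m jog 'ROWS' [FORCE]. ROWS is a JSON object of lists of equal length, an entry for each row: "delta_pos": the shift along the tool's x, y, z scaled (see below), a list of three; "dr": the turn, a rotation vector about the tool's x, y, z scaled (see below), a list of three; "hand": the closure, from -1 (fully open) to 1 (shut). In form: {"delta_pos": [[dx, dy, dz], ...], "dr": [[wx, wy, wz], ...], "hand": [hand, ...]}. A call has 1 to 8 rows; each row shifts and turns the commanded pose from where the row before left it, along the tool's axes as they then stand; what a row does not reach is not made up. The controller multiplies each number of a shift by 0.25 m and each number of a turn by 45 degrees. A row lasts 1/8 s, in which the tool goes at most 62.5 mm and 10.7 degrees, less where a joint would pass 70% of its speed; a pose out of reach is approached as far as the arm can. A call with a number of a shift or a turn outside -1 to 1 is refused whole. A call with a gripper value outside its range is refused whole. The fingers move at their own pace and stop on an object; FORCE is the grip in N (left out, the last holds). Time passes only in rows, so rows that do not move let the fingers close. It gives the time, the measured TCP pose, the force, the opening and the grip force at its end, in the units of the state.
- ctrl.state(): the state, without advancing time (a new reading comes with each control period).
- camera(name): name is "scene" or "side" or "wrist"; returns a dict with "color" (400x640x3 uint8, red, green, blue), "fx", "fy", "cx", "cy" (pixels), "dist_coeffs" ([k1, k2, p1, p2, k3] as OpenCV has them; the pictures are not rectified), "rvec" (rotation vector, rad) and "tvec" (3), from world to camera coordinates, as OpenCV has them. Camera axes: x right, y down, z forward; pixel columns grow to the right and rows downward; lengths in m; the calibration is good to about 2 mm. A picture is of the moment at which its call begins. There is no depth.
- close_job(): hands the job in; it is judged then, once.
Trained networks look in the newest picture that a camera, given by its name, has taken for a name from the list of things; names that differ only in an ending like _2 or _b are one class to them, and where a whole thing is asked for, a point or a joint stands for the part that bears it (a point fixed in the world has none). Each returns a list of dicts, best first, with "p" (0 to 1); they miss things now and then, are a little off and sometimes report something else, mostly with a low value. They report only what shows in the picture. A call takes as long as a camera call. They do not tell look-alikes from the thing itself.
- finder.spot_in(camera, label): "uv" ([column, row] in pixels, amid what is visible of it).
- finder.cut_out(camera, label): "pixels" (400x640 bool, what is visible of it) and "uv" ([column, row] in pixels, amid what is visible of it).
The state is a dict: "time_s": time; "joint_positions": joint angles; "joint_velocities": joint speeds; "effort": joint torques, N m; "tool_pos": TCP position; "tcp_rot": TCP orientation; "contact_force": force on the tool from outside, world axes, zero at the start; "moment": the same for the moment, N m; "grip_width": finger opening in m; "finger_force": force on a finger pad.
Only numpy, scipy, OpenCV 4.12 (cv2) and the standard library are available. Lean on these libraries where they do the work, as an engineer would, in place of code of your own. Each camera call takes 0.05 s, during which the arm holds its last target. There are 200 camera calls.

### The job

The flask is filled and stands open, and its stopper is still twist-locked inside the cup. Using the cup as the handle, set cup and stopper onto the flask so that the stopper sits home in the neck, then twist the cup anticlockwise until it is free of the stopper and lift it off alone, so that the stopper stays home and the flask stays standing about where it is. Finish still holding the cup in the air, about a hand's breadth above the flask, and leave the other things on the worktop alone.

Things in the scene. Friction and masses are not known exactly. Their poses are not given: they have to be found in the camera images.
- flask: Upright steel insulated flask, loose, about 0.7 kg, 72 mm in diameter, 120 mm tall, with a black rubber foot and a narrower neck (48 mm outside) whose open round mouth (bore 41 mm) is its top. Origin: centre of the underside, z up. Round: its yaw does not matter.
- flask_mouth (a point): Centre of the flask's open mouth, in the plane of its rim, 120 mm above the flask's underside.
- cup: Plain steel cup, 66 mm in diameter, 49 mm tall, wall 2.5 mm, about 0.1 kg, upside down as the flask's outer lid. At the start it covers the stopper; the pair stands on the worktop, only the cup showing, its top 57 mm up. Origin: centre of the open rim, its lower end (8 mm above the worktop at the start); z up to the closed end at 49 mm. Grip it across its round side.
- cup_lugs (a point): Point on the cup's axis, 18.5 mm above its rim, level with three small lugs inside its wall (16 to 21 mm above the rim, inner ends 23.5 mm from the axis). Locked, they hook under the stopper's flange, so that lifting the cup carries the stopper. With the cup fully down on the stopper they hang free, 5 mm below the flange.
- stopper: Black bayonet stopper, about 0.22 kg, 54 mm tall, hidden in the cup at the start. Origin: centre of the underside of its plug, z up; 8 mm below the cup's rim when the cup is fully down on it. Rubber plug 36 mm in diameter, tip tapered to 26 mm, 18 mm long; above it a 46 mm seat disc, whose underside rests on the flask's rim; flange 55 mm, 34 to 40 mm above the origin, with three gaps for lugs.
- stopper_knob (a point): Top of the stopper's vent knob (18 mm in diameter), 54 mm above its origin; it meets the ceiling of the fully lowered cup. With the stopper seated and the cup lowered right onto it (a light press, then at most 2 mm up), turn the cup anticlockwise (from above) by 50 to 65 degrees: there the lugs meet stops, at the gaps, and the cup lifts off. Turning on takes the stopper round, harmlessly.
- stopper_seat (a point): Centre of the underside of the stopper's seat disc, 18 mm above the stopper's origin; it meets flask_mouth when the stopper is home.
- mug: Bystander: white mug, 96 mm tall, behind the work.
- carafe: Bystander: coffee carafe, glass with black lid and handle, 140 mm tall, at the left rear.
- sugar_jar: Bystander: purple jar with a wooden knobbed lid, 70 mm in diameter, 100 mm tall, at the right rear.
- teaspoon: Bystander: small steel spoon, 132 mm long, lying on the worktop in front.
- timer: Bystander: round white wind-up kitchen timer, 66 mm in diameter, 43 mm tall, to the right of the work.
Not all that is in view belongs to the job. Leave any red or turquoise look-alike of the cup alone.

How it is judged:
On the way:
1. cup and stopper together are on the flask: the stopper home in the neck, the cup still over it (distance between stopper_seat and flask_mouth below 0.005 m and angle between the z axis of stopper and the z axis of flask, either way round below 0.08 rad and z of cup in the frame of stopper below 0.014 m and angle between flask's own z axis and vertical below 0.05 rad), for 0.2 s.
At the end, for the whole second after the job is handed in: Stopper home in the flask (seat within 5 mm of the mouth, upright, at rest); flask upright on the worktop within 40 mm of its start; the cup held still in the fingers, its rim at least 65 mm above the flask's mouth, touching neither stopper nor flask (distance between stopper_seat and flask_mouth below 0.005 m and angle between the z axis of stopper and the z axis of flask, either way round below 0.08 rad and angle between flask's own z axis and vertical below 0.05 rad and height (world z) of flask between -0.005 and 0.005 m and distance of flask from where it was at the start of the episode below 0.04 m and linear speed of stopper below 0.02 m/s and z of cup in the frame of flask_mouth above 0.065 m and contact force between the fingers and cup above 1 N and contact force between cup and stopper below 0.1 N and contact force between cup and flask below 0.1 N and linear speed of cup below 0.03 m/s); the arm keeps its last pose, push and grip.
It fails at once if the cup comes off the stopper while the stopper is not home in the flask (z of cup in the frame of stopper above 0.02 m and distance between stopper_seat and flask_mouth above 0.008 m).
It fails at once if cup and stopper are dropped: in the air and not in the fingers, away from the flask's mouth (height (world z) of stopper above 0.03 m and distance between stopper_seat and flask_mouth above 0.02 m and contact force between the fingers and cup below 0.05 N).
It fails at once if the flask is tipped or shoved away (angle between flask's own z axis and vertical above 0.3 rad or distance of flask from where it was at the start of the episode above 0.06 m).
It fails at once if another thing on the worktop is knocked about (distance of any of mug, carafe, sugar_jar, teaspoon, timer from where it was at the start of the episode above 0.03 m).
It also fails if it takes over 45 s, if anything falls off the work surface, if the arm or the gripper's body presses on something with over 40 N, if the wrist force passes 120 N, or if a joint passes its speed limit or range.

## Working session

There is one attempt and no reset: what is moved stays moved. The work goes in short steps, Python scripts to look and compute and a shell command to move; the robot and the scene stay as the last step left them, time stands still between calls to the robot, and variables do not carry over. Pictures are saved under pics/ and viewed, at most 10 in all, crops included, and the job is handed in when it is done.

```bash
mkdir -p pics; ls; cat > h.py <<'E'
import numpy as np, cv2
from cell import ctrl, camera, finder
def K(c): return np.array([[c['fx'],0,c['cx']],[0,c['fy'],c['cy']],[0,0,1.]])
def ray(c,uv):
    p=cv2.undistortPoints(np.array([[uv]],float),K(c),np.array(c['dist_coeffs'],float))[0,0]
    R=cv2.Rodrigues(np.array(c['rvec'],float))[0]; t=np.array(c['tvec'],float)
    return -R.T@t, R.T@np.array([p[0],p[1],1.])
def at_z(c,uv,z):
    o,d=ray(c,uv); return o+d*(z-o[2])/d[2]
def proj(c,P):
    return cv2.projectPoints(np.array(P,float).reshape(-1,1,3),np.array(c['rvec'],float),np.array(c['tvec'],float),K(c),np.array(c['dist_coeffs'],float))[0][:,0]
def save(n,im): cv2.imwrite('pics/'+n,im[:,:,::-1])
E
python3 - <<'E'
from h import *
ims=[]
for n in ['scene','side','wrist']:
    c=camera(n); save(n+'0.png',c['color'])
    for l in ['flask','cup']:
        for r in finder.cut_out(n,l)[:5]:
            m=r['pixels'];ys,xs=np.where(m)
            print(n,l,round(r['p'],2),np.round(r['uv']),xs.min(),xs.max(),ys.min(),ys.max(),np.round(c['color'][m].mean(0)),np.round(at_z(c,r['uv'],.06 if l=='flask' else .03),3))
    print(n, np.round(ray(c,(320,200)),2))
s=ctrl.state();print({k:np.round(v,3) for k,v in s.items()})
E
```

```text
pics
scene flask 0.55 [432. 201.] 427 436 185 211 [113. 115. 118.] [ 0.414 -0.366  0.06 ]
scene cup 0.65 [323. 236.] 318 324 228 245 [145. 147. 149.] [ 0.468 -0.022  0.03 ]
scene [[-0.56  0.54  0.9 ]
 [ 0.74 -0.4  -0.54]]
side flask 0.64 [307. 308.] 291 322 281 331 [128. 130. 132.] [ 0.421 -0.352  0.06 ]
side cup 0.83 [349. 296.] 338 364 280 312 [ 66. 156. 151.] [ 0.538 -0.327  0.03 ]
side cup 0.8 [328. 271.] 317 340 257 285 [192.  57.  55.] [ 0.516 -0.231  0.03 ]
side cup 0.65 [282. 235.] 272 294 220 246 [167. 169. 170.] [ 0.441 -0.048  0.03 ]
side [[ 0.24 -1.    0.88]
 [ 0.25  0.76 -0.6 ]]
wrist [[ 0.2  -0.46  0.37]
 [-0.29 -0.08 -0.95]]
{'time_s': np.float64(0.45), 'joint_positions': array([-1.32 ,  0.213, -0.034,  1.323,  0.   ,  1.571]), 'joint_velocities': array([ 0.002, -0.001, -0.001, -0.001, -0.001,  0.   ]), 'effort': array([ 1.0000e-03, -6.8542e+01,  4.8700e+01,  3.0000e-03,  0.0000e+00,
        0.0000e+00]), 'tool_pos': array([ 0.124, -0.484,  0.25 ]), 'tcp_rot': array([-3.117, -0.393,  0.   ]), 'contact_force': array([-0.806, -0.131, -0.043]), 'moment': array([-0.008,  0.02 ,  0.024]), 'finger_force': np.float64(0.0), 'grip_width': np.float64(0.085)}
```

```bash
python3 - <<'E'
import cv2
a=cv2.imread('pics/side0.png')[180:360,200:440]; cv2.imwrite('pics/sidecrop.png',cv2.resize(a,None,fx=3.3,fy=3.3,interpolation=cv2.INTER_CUBIC))
E
```

```text
(no output)
```

View pics/scene0.png

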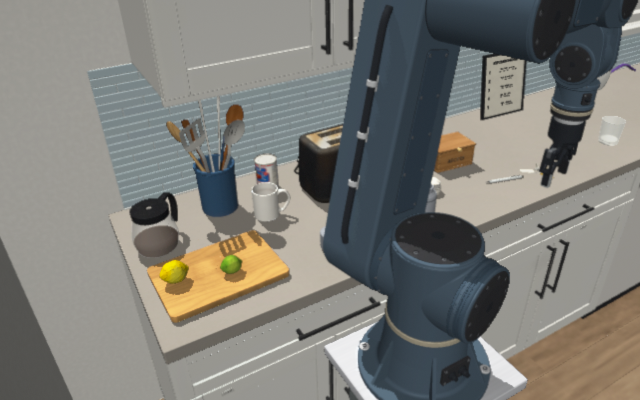

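View pics/sidecrop.png

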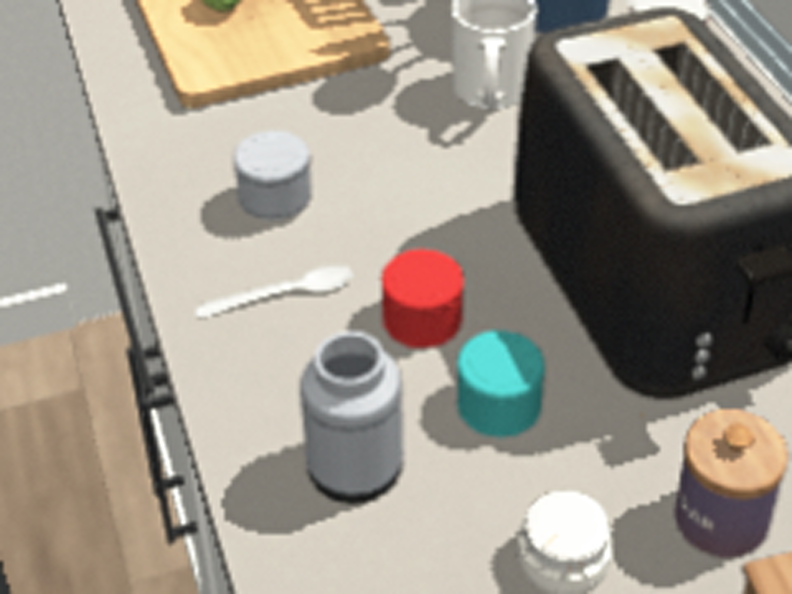

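The steel cup fits the description. The three candidates in the side image are the plain steel cup at (282,235), the red one at (328,271) and the turquoise one at (349,296); the last two are look-alikes. The enlarged crop confirms this, and it shows the flask at (307,308) with its mouth open. Next I fit the silhouettes.

```bash
cat >> h.py <<'E'
from scipy.optimize import least_squares, minimize
a=np.linspace(0,2*np.pi,60,endpoint=False)
def rings(x,y,prof): return np.concatenate([np.c_[x+r*np.cos(a),y+r*np.sin(a),np.full(60,z)] for r,z in prof])
CUP=lambda z0:[(.033,z0),(.033,z0+.049)]
FLASK=[(.036,0),(.036,.085),(.024,.105),(.024,.12)]
def fit(c,m,prof,x0):
    """max IoU of convex silhouette with mask hull"""
    pts=np.argwhere(m)[:,::-1].astype(np.float32); h=cv2.convexHull(pts+0.0)
    def cost(p):
        q=cv2.convexHull(proj(c,rings(p[0],p[1],prof)).astype(np.float32))
        A,B=cv2.contourArea(h),cv2.contourArea(q); I=cv2.intersectConvexConvex(h,q)[0]
        return 1-I/(A+B-I+1e-9)
    r=minimize(cost,x0,method='Nelder-Mead',options=dict(initial_simplex=np.array(x0)+np.array([[0,0],[.015,0],[0,.015]]),xatol=1e-4,fatol=1e-5))
    return r.x,r.fun
E
python3 - <<'E'
from h import *
c=camera('side')
for l,prof,g in [('flask',FLASK,(.421,-.352)),('cup',CUP(.008),(.441,-.048))]:
    for r in finder.cut_out('side',l):
        x=at_z(c,r['uv'],.04)[:2]
        print(l,np.round(r['uv']),fit(c,r['pixels'],prof,x))
for l in ['teaspoon','timer','mug','carafe','sugar_jar']:
    for r in finder.spot_in('side',l)[:1]: print(l,np.round(at_z(c,r['uv'],.03 if l!='teaspoon' else 0),3))
E
```

```text
flask [307. 306.] (array([ 0.42406224, -0.33817969]), np.float64(0.09196591529924003))
cup [282. 233.] (array([ 0.44534062, -0.04171915]), np.float64(0.06425947706472745))
cup [350. 294.] (array([ 0.54149718, -0.32755882]), np.float64(0.1473316751906273))
cup [327. 270.] (array([ 0.51750987, -0.22798497]), np.float64(0.08351892677517236))
teaspoon [ 0.434 -0.305  0.   ]
timer [ 0.521 -0.473  0.03 ]
mug [0.704 0.073 0.03 ]
carafe [0.739 0.452 0.03 ]
sugar_jar [ 0.665 -0.479  0.03 ]
```

```bash
cat >> h.py <<'E'
from scipy.spatial.transform import Rotation as Ro
def go(T):
    s=ctrl.state(); R=Ro.from_rotvec(s['tcp_rot']); d=R.inv().apply(np.array(T)-s['tool_pos'])
    print('tool shift/0.25:',np.round(d/.25,4),'j6',np.round(s['joint_positions'],3),'x axis',np.round(R.as_matrix()[:,0],3),'y',np.round(R.as_matrix()[:,1],3),'z',np.round(R.as_matrix()[:,2],4))
E
python3 -c "
from h import *
go([.445,-.042,.22])"
```

```text
tool shift/0.25: [ 1.6826 -1.3955  0.1213] j6 [-1.32   0.213 -0.034  1.324 -0.     1.571] x axis [ 0.969  0.248 -0.   ] y [ 0.248 -0.969  0.   ] z [ 0. -0. -1.]
```

```bash
python3 -m jog '{"delta_pos":[[0.14,-0.116,0.01],[0.14,-0.116,0.01],[0.14,-0.116,0.01],[0.14,-0.116,0.01],[0.14,-0.116,0.01],[0.14,-0.116,0.01],[0.14,-0.116,0.01],[0.14,-0.116,0.01]],"dr":[[0,0,0],[0,0,0],[0,0,0],[0,0,0],[0,0,0],[0,0,0],[0,0,0],[0,0,0]],"hand":[-1,-1,-1,-1,-1,-1,-1,-1]}' && python3 -m jog '{"delta_pos":[[0.14,-0.116,0.01],[0.14,-0.116,0.01],[0.14,-0.116,0.01],[0.14,-0.116,0.01],[0,0,0]],"dr":[[0,0,0],[0,0,0],[0,0,0],[0,0,0],[0,0,0]],"hand":[-1,-1,-1,-1,-1]}'
python3 - <<'E'
from h import *
c=camera('wrist'); save('w1.png',c['color'])
for r in finder.cut_out('wrist','cup')[:3]:
    m=r['pixels']; ys,xs=np.where(m); x=at_z(c,r['uv'],.04)[:2]
    print(np.round(r['uv']),r['p'],xs.min(),xs.max(),ys.min(),ys.max(),fit(c,m,CUP(.008),x))
c=camera('scene')
for l,prof in [('cup',CUP(.008)),('flask',FLASK)]:
  for r in finder.cut_out('scene',l)[:2]: print('scene',l,np.round(r['uv']),fit(c,r['pixels'],prof,at_z(c,r['uv'],.04)[:2]))
go([.445,-.042,.1])
E
```

```text
time_s: 1.85
tool_pos: [0.3384, -0.1888, 0.2304]
tcp_rot: [3.117, 0.393, 0.001]
contact_force: [-0.2, -0.2, -0.4]
grip_width: 0.0854
finger_force: 0.0
time_s: 2.48
tool_pos: [0.4456, -0.0409, 0.2199]
tcp_rot: [-3.116, -0.398, 0.0]
contact_force: [-0.7, -0.6, 0.3]
grip_width: 0.0854
finger_force: 0.0
[311. 188.] 0.77 284 344 154 218 (array([ 0.4445241 , -0.03706495]), np.float64(0.043387604201050256))
[582. 161.] 0.68 532 629 131 194 (array([ 0.54255566, -0.31028264]), np.float64(0.08692135797847544))
[484. 159.] 0.59 446 527 130 193 (array([ 0.51879669, -0.20991084]), np.float64(0.09539322143983164))
scene flask [426. 199.] (array([ 0.46856533, -0.38380978]), np.float64(0.34552085626836926))
tool shift/0.25: [ 0.0049 -0.006   0.4818] j6 [-0.098  0.111 -0.232  1.228 -0.     2.794] x axis [0.969 0.247 0.   ] y [ 0.247 -0.969  0.   ] z [ 1.e-04 -2.e-04 -1.e+00]
```

View pics/w1.png

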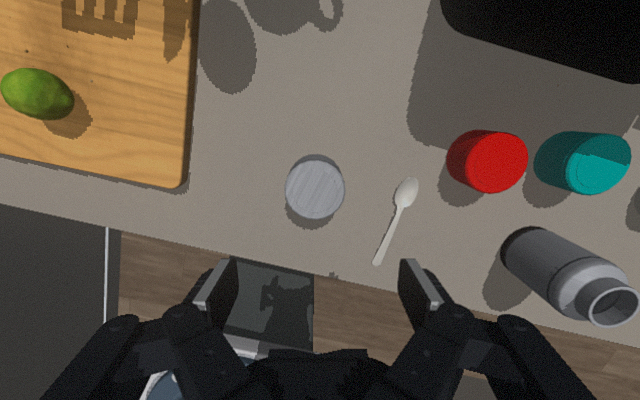

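The wrist picture shows the steel cup at (315,187), the spoon at (395,220) and the look-alikes and flask to the right. The approach to the cup is clear on both sides.

```bash
python3 -m jog '{"delta_pos":[[-0.002,-0.006,0.2],[0,0,0.2],[0,0,0.2],[0,0,0.1],[0,0,0.04],[0,0,0]],"dr":[[0,0,0],[0,0,0],[0,0,0],[0,0,0],[0,0,0],[0,0,0]],"hand":[-1,-1,-1,-1,-1,-1]}' 50
python3 - <<'E'
from h import *
c=camera('wrist')
for r in finder.cut_out('wrist','cup')[:1]:
    m=r['pixels']; ys,xs=np.where(m); x=at_z(c,r['uv'],.04)[:2]
    print(np.round(r['uv']),r['p'],xs.min(),xs.max(),ys.min(),ys.max(),fit(c,m,CUP(.008),x))
save('w2.png',c['color'])
go([.4447,-.0395,.035])
E
```

```text
time_s: 3.48
tool_pos: [0.4437, -0.0421, 0.0356]
tcp_rot: [3.117, 0.392, 0.0]
contact_force: [0.2, -0.2, -0.1]
grip_width: 0.0857
finger_force: 0.0
[309. 282.] 0.96 234 382 196 353 (array([ 0.44453245, -0.03725546]), np.float64(0.052719585226936094))
tool shift/0.25: [ 0.0033 -0.0093  0.0056] j6 [-0.094  0.265 -0.548  0.756 -0.     2.797] x axis [0.969 0.248 0.002] y [ 0.248 -0.969  0.001] z [ 1.6e-03 -2.0e-04 -1.0e+00]
```

View pics/w2.png

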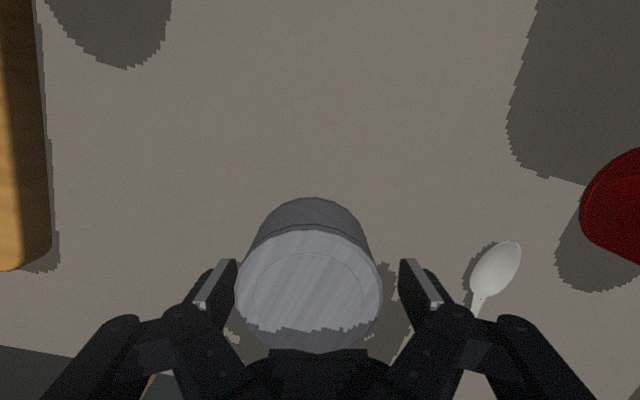

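The cup sits between the open pads, about 4 mm left of centre, and the spoon is clear to the right. I'll centre the tool, close, and lift a little.

```bash
python3 -m jog '{"delta_pos":[[0.008,-0.017,0],[0,0,0],[0,0,0],[0,0,0],[0,0,0],[0,0,0],[0,0,0],[0,0,0]],"dr":[[0,0,0],[0,0,0],[0,0,0],[0,0,0],[0,0,0],[0,0,0],[0,0,0],[0,0,0]],"hand":[-1,1,1,1,1,1,1,1]}' 50
python3 - <<'E'
from h import *
c=camera('wrist')
for r in finder.cut_out('wrist','cup')[:1]:
    m=r['pixels']; x=at_z(c,r['uv'],.04)[:2]; print(r['p'],fit(c,m,CUP(.008),x))
go([.4447,-.0395,.035]); print(ctrl.state()['tool_pos'])
E
```

```text
time_s: 4.58
tool_pos: [0.4453, -0.0371, 0.0361]
tcp_rot: [3.116, 0.393, 0.002]
contact_force: [-1.6, -0.3, 12.0]
grip_width: 0.0651
finger_force: 52.7
0.57 (array([ 0.4451059 , -0.03673049]), np.float64(0.06952553523006832))
tool shift/0.25: [-0.0048  0.0085  0.0045] j6 [-0.083  0.266 -0.547  0.756 -0.     2.808] x axis [0.969 0.248 0.001] y [ 0.248 -0.969  0.001] z [ 1.6e-03 -3.0e-04 -1.0e+00]
[ 0.44534084 -0.03714333  0.03612175]
```

```bash
python3 -m jog '{"delta_pos":[[0,0,-0.03],[0,0,-0.06],[0,0,-0.12],[0,0,-0.16],[0,0,-0.16],[0,0,-0.16],[0,0,-0.13],[0,0,0]],"dr":[[0,0,0],[0,0,0],[0,0,0],[0,0,0],[0,0,0],[0,0,0],[0,0,0],[0,0,0]],"hand":[1,1,1,1,1,1,1,1]}'
python3 - <<'E'
from h import *
for n in ['wrist','side']:
  c=camera(n)
  for r in finder.cut_out(n,'flask')[:2]: 
    ys,xs=np.where(r['pixels']);print(n,r['p'],np.round(r['uv']),xs.min(),xs.max(),ys.min(),ys.max(),fit(c,r['pixels'],FLASK,at_z(c,r['uv'],.06)[:2]))
  save(n+'3.png',c['color'])
go([.424,-.25,.24]); print(ctrl.state()['tool_pos'])
E
```

```text
time_s: 5.68
tool_pos: [0.4455, -0.0371, 0.2423]
tcp_rot: [3.116, 0.393, 0.005]
contact_force: [0.1, -0.2, -3.7]
grip_width: 0.0651
finger_force: 58.0
wrist 0.7 [557. 262.] 493 620 220 311 (array([ 0.42173054, -0.33970481]), np.float64(0.032305412532646516))
side 0.8 [305. 307.] 291 322 281 332 (array([ 0.42372711, -0.33904878]), np.float64(0.07065755419406095))
tool shift/0.25: [-0.2885  0.8057 -0.0039] j6 [-0.083  0.105 -0.191  1.276  0.     2.808] x axis [ 0.969  0.248 -0.002] y [ 0.248 -0.969 -0.001] z [-2.2e-03  2.0e-04 -1.0e+00]
[ 0.44388041 -0.0369673   0.23902541]
```

```bash
python3 -m jog '{"delta_pos":[[-0.03,0.084,0],[-0.06,0.169,0],[-0.06,0.169,0],[-0.06,0.169,0],[-0.06,0.169,0],[-0.03,0.084,0],[0,0,0]],"dr":[[0,0,0],[0,0,0],[0,0,0],[0,0,0],[0,0,0],[0,0,0],[0,0,0]],"hand":[1,1,1,1,1,1,1]}'
python3 - <<'E'
from h import *
c=camera('wrist')
for r in finder.cut_out('wrist','flask')[:2]: 
    ys,xs=np.where(r['pixels']);print(r['p'],np.round(r['uv']),xs.min(),xs.max(),ys.min(),ys.max(),fit(c,r['pixels'],FLASK,at_z(c,r['uv'],.06)[:2]))
im=c['color'].copy()
for P in rings(.4225,-.339,[(.024,.12),(.036,0)]):
    u,v=proj(c,P)[0].astype(int)
    if 0<=u<640 and 0<=v<400: im[v,u]=(255,0,0)
save('w4.png',im)
ps=[]
for _ in range(4): camera('scene'); ps.append(ctrl.state()['tool_pos'])
print(np.round(ps,4)); go([.4225,-.339,.24])
E
```

```text
time_s: 6.75
tool_pos: [0.4235, -0.261, 0.2389]
tcp_rot: [-3.116, -0.389, 0.003]
contact_force: [0.3, 0.2, -3.6]
grip_width: 0.0652
finger_force: 58.0
0.76 [389. 201.] 348 425 165 246 (array([ 0.42157168, -0.34003188]), np.float64(0.04832219523645054))
[[ 0.4241 -0.2593  0.2397]
 [ 0.4243 -0.2592  0.2399]
 [ 0.4244 -0.2592  0.2401]
 [ 0.4244 -0.2593  0.2402]]
tool shift/0.25: [-0.0868  0.3069  0.0007] j6 [-0.549  0.21  -0.064  1.297  0.     2.341] x axis [ 0.968  0.249 -0.   ] y [ 0.249 -0.968 -0.   ] z [-2.e-04  2.e-04 -1.e+00]
```

View pics/w4.png

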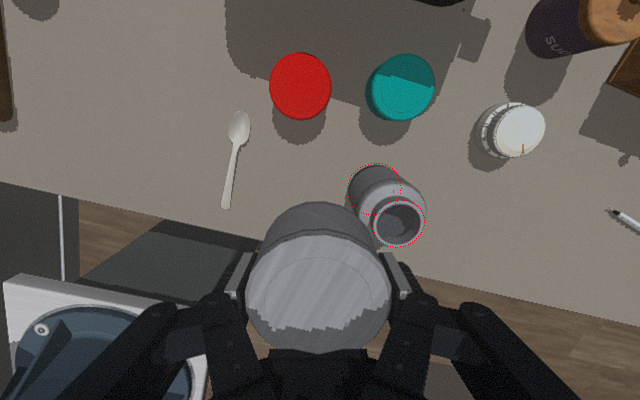

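The projected mouth and foot circles lie on the flask at (398,222) within about a pixel, and the cup is held straight. I'll move over the mouth and stop just above it.

```bash
python3 -m jog '{"delta_pos":[[-0.03,0.1,0],[-0.03,0.1,0],[-0.03,0.109,0],[0,0,0.09],[0,0,0.09],[0,0,0.07],[0,0,0.03],[0,0,0]],"dr":[[0,0,0],[0,0,0],[0,0,0],[0,0,0],[0,0,0],[0,0,0],[0,0,0],[0,0,0]],"hand":[1,1,1,1,1,1,1,1]}'
python3 - <<'E'
from h import *
c=camera('side'); s=ctrl.state(); t=s['tool_pos']
a_=[r for r in finder.cut_out('side','flask')[:1]]
for r in a_: print(fit(c,r['pixels'],FLASK,(.4218,-.3397)))
im=c['color'].copy()
for r in finder.cut_out('side','cup')[:3]:
    print(np.round(r['uv']),fit(c,r['pixels'],CUP(t[2]-.028),t[:2]))
im=cv2.resize(im[200:350,220:420],None,fx=4,fy=4,interpolation=cv2.INTER_CUBIC); save('s5.png',im)
print(s['contact_force']);go([.4218,-.3397,.168]); print(t)
E
```

```text
time_s: 8.05
tool_pos: [0.4217, -0.3401, 0.1703]
tcp_rot: [-3.117, -0.394, 0.0]
contact_force: [0.6, 0.8, -4.4]
grip_width: 0.0652
finger_force: 57.9
(array([ 0.42382836, -0.339699  ]), np.float64(0.17630909712038112))
[331. 269.] (array([ 0.47808108, -0.33893651]), np.float64(0.5518365424037658))
[351. 297.] (array([ 0.42193088, -0.34038561]), np.float64(1.0))
[298. 280.] (array([ 0.42024414, -0.34465178]), np.float64(0.4078790125021531))
[-0.23223896  0.23382468 -3.62568132]
tool shift/0.25: [-0.0001 -0.0039  0.0124] j6 [-0.679  0.325 -0.087  1.158  0.     2.212] x axis [0.969 0.248 0.001] y [ 0.248 -0.969  0.001] z [ 9.e-04 -7.e-04 -1.e+00]
[ 0.42193088 -0.34038561  0.1708016 ]
```

View pics/s5.png

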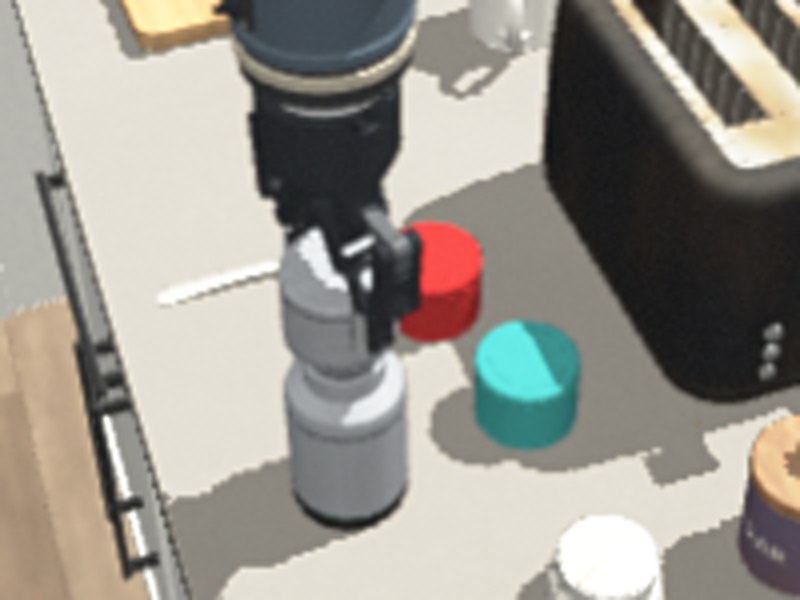

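The side picture shows the cup at (335,300) centred over the neck at (345,375) with a small gap. I'll lower it slowly and watch the force.

```bash
python3 -m jog '{"delta_pos":[[0,-0.002,0.02],[0,0,0.02],[0,0,0.016],[0,0,0.016],[0,0,0]],"dr":[[0,0,0],[0,0,0],[0,0,0],[0,0,0],[0,0,0]],"hand":[1,1,1,1,1]}'; python3 -m jog '{"delta_pos":[[0,0,0.016],[0,0,0.016],[0,0,0]],"dr":[[0,0,0],[0,0,0],[0,0,0]],"hand":[1,1,1]}'
```

```text
time_s: 8.82
tool_pos: [0.4214, -0.3399, 0.152]
tcp_rot: [-3.117, -0.393, 0.001]
contact_force: [0.3, 0.4, -3.3]
grip_width: 0.0652
finger_force: 59.0
time_s: 9.2
tool_pos: [0.4214, -0.3398, 0.1439]
tcp_rot: [-3.116, -0.393, 0.001]
contact_force: [0.2, -0.1, -3.9]
grip_width: 0.0652
finger_force: 59.0
```

```bash
python3 -m jog '{"delta_pos":[[0,0,0.008],[0,0,0.008],[0,0,0]],"dr":[[0,0,0],[0,0,0],[0,0,0]],"hand":[1,1,1]}'; python3 -m jog '{"delta_pos":[[0,0,0.006],[0,0,0.004],[0,0,0]],"dr":[[0,0,0],[0,0,0],[0,0,0]],"hand":[1,1,1]}'
```

```text
time_s: 9.57
tool_pos: [0.4216, -0.34, 0.1403]
tcp_rot: [3.117, 0.393, 0.0]
contact_force: [0.4, -0.4, -1.1]
grip_width: 0.0653
finger_force: 59.2
time_s: 9.95
tool_pos: [0.4216, -0.3401, 0.138]
tcp_rot: [3.117, 0.393, 0.0]
contact_force: [-1.2, -1.3, 0.8]
grip_width: 0.0652
finger_force: 59.7
```

```bash
python3 -m jog '{"delta_pos":[[0,0,0.004],[0,0,0]],"dr":[[0,0,0],[0,0,0]],"hand":[1,1]}'; python3 -m jog '{"delta_pos":[[0,0,0.003],[0,0,0]],"dr":[[0,0,0],[0,0,0]],"hand":[1,1]}'
```

```text
time_s: 10.2
tool_pos: [0.4219, -0.3404, 0.1377]
tcp_rot: [3.116, 0.393, 0.001]
contact_force: [-1.8, -0.1, 10.8]
grip_width: 0.0649
finger_force: 60.6
time_s: 10.45
tool_pos: [0.4221, -0.3406, 0.1375]
tcp_rot: [3.115, 0.392, 0.003]
contact_force: [-3.7, 1.4, 18.8]
grip_width: 0.0653
finger_force: 61.3
```

The stopper is seated and the cup is bottomed, with a press of about 19 N. I'll back off slightly and turn it anticlockwise, which is negative about tool z.

```bash
python3 -m jog '{"delta_pos":[[0,0,-0.008],[0,0,0]],"dr":[[0,0,0],[0,0,0]],"hand":[1,1]}'; python3 -m jog '{"delta_pos":[[0,0,0],[0,0,0],[0,0,0],[0,0,0],[0,0,0],[0,0,0],[0,0,0]],"dr":[[0,0,-0.2],[0,0,-0.2],[0,0,-0.2],[0,0,-0.2],[0,0,-0.2],[0,0,-0.2],[0,0,0]],"hand":[1,1,1,1,1,1,1]}';python3 -c "
from h import *
print(ctrl.state()['moment']);go([.4218,-.34,.138])"
```

```text
time_s: 10.7
tool_pos: [0.4216, -0.34, 0.138]
tcp_rot: [-3.117, -0.393, -0.0]
contact_force: [-0.4, -1.4, 1.3]
grip_width: 0.0654
finger_force: 59.4
time_s: 11.58
tool_pos: [0.4215, -0.3401, 0.138]
tcp_rot: [2.6, 1.764, -0.0]
contact_force: [-0.4, -1.4, 1.0]
grip_width: 0.0654
finger_force: 59.5
[-0.25066414  0.01912608  0.02147166]
tool shift/0.25: [ 0.0009  0.0008 -0.0002] j6 [-0.679  0.344 -0.147  1.08  -0.     1.27 ] x axis [ 0.369  0.929 -0.   ] y [ 0.929 -0.369 -0.   ] z [-1.e-04 -2.e-04 -1.e+00]
```

Turned 54°, with no stop felt yet.

```bash
python3 -m jog '{"delta_pos":[[0,0,0],[0,0,0],[0,0,0]],"dr":[[0,0,-0.1],[0,0,-0.1],[0,0,0]],"hand":[1,1,1]}';python3 -c "
from h import *
print(ctrl.state()['moment'])"
```

```text
time_s: 11.95
tool_pos: [0.4217, -0.3399, 0.138]
tcp_rot: [-2.456, -1.959, -0.001]
contact_force: [1.5, -0.2, 0.5]
grip_width: 0.0651
finger_force: 59.5
[-0.00812259 -0.37287856 -0.07106669]
```

```bash
python3 -m jog '{"delta_pos":[[0,0,0],[0,0,0]],"dr":[[0,0,-0.07],[0,0,0]],"hand":[1,1]}';python3 -c "
from h import *
print(ctrl.state()['moment'])"; python3 -m jog '{"delta_pos":[[0,0,-0.01],[0,0,-0.016],[0,0,0],[0,0,0]],"dr":[[0,0,0],[0,0,0],[0,0,0],[0,0,0]],"hand":[1,1,1,1]}'
python3 -c "
from h import *
for _ in range(3): camera('scene'); print(ctrl.state()['contact_force'],ctrl.state()['moment'])"
```

```text
time_s: 12.2
tool_pos: [0.4216, -0.3398, 0.138]
tcp_rot: [-2.401, -2.026, -0.0]
contact_force: [1.6, 1.9, 1.1]
grip_width: 0.065
finger_force: 59.6
[ 0.18857431 -0.31308156 -0.11404705]
time_s: 12.7
tool_pos: [0.4216, -0.34, 0.1446]
tcp_rot: [2.398, 2.03, 0.0]
contact_force: [0.2, 1.3, -0.1]
grip_width: 0.065
finger_force: 59.3
[ 0.80179762  1.76349893 -0.59466482] [ 0.18606784 -0.10606018 -0.06541644]
[ 0.37192768  0.36140533 -0.20687176] [ 0.17170313 -0.12848572 -0.08332735]
[ 0.00390467  0.48833463 -0.16364381] [ 0.16384588 -0.05530059 -0.00813218]
```

```bash
python3 -m jog '{"delta_pos":[[0,0,-0.016],[0,0,-0.016],[0,0,0],[0,0,0]],"dr":[[0,0,0],[0,0,0],[0,0,0],[0,0,0]],"hand":[1,1,1,1]}'
python3 -c "
from h import *
c=camera('side');save('s6.png',cv2.resize(c['color'][200:350,220:420],None,fx=4,fy=4,interpolation=cv2.INTER_CUBIC))
print(ctrl.state()['contact_force'])"
```

```text
time_s: 13.35
tool_pos: [0.4216, -0.3401, 0.1526]
tcp_rot: [2.397, 2.03, 0.0]
contact_force: [0.3, -0.2, -0.7]
grip_width: 0.0652
finger_force: 59.4
[ 0.18462584  0.37301298 -0.7072869 ]
```

View pics/s6.png

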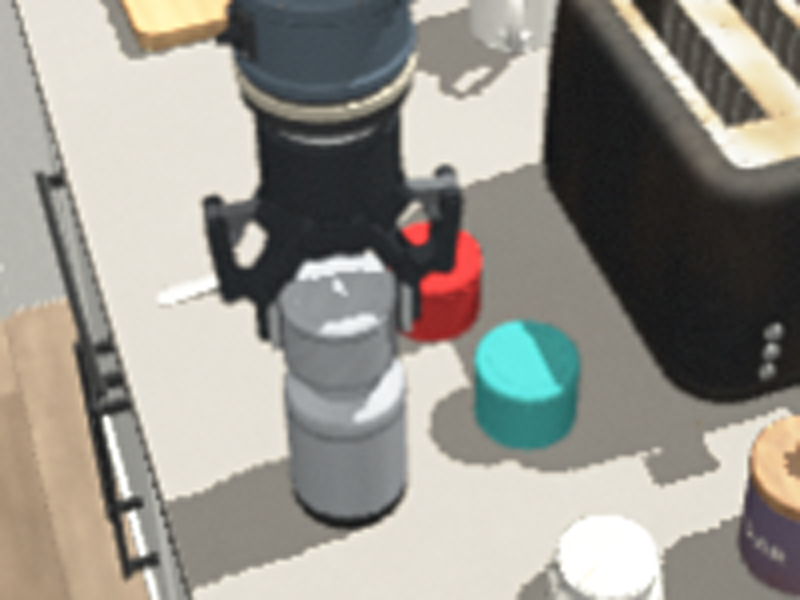

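The picture shows the cup at (337,320) 15 mm up, with the flask standing at (348,430). The arm carries only the cup's weight (about -0.7 N), so the stopper has stayed behind. I'll lift off.

```bash
python3 -m jog '{"delta_pos":[[0,0,-0.03],[0,0,-0.05],[0,0,-0.07],[0,0,-0.08],[0,0,-0.07],[0,0,-0.03],[0,0,0],[0,0,0]],"dr":[[0,0,0],[0,0,0],[0,0,0],[0,0,0],[0,0,0],[0,0,0],[0,0,0],[0,0,0]],"hand":[1,1,1,1,1,1,1,1]}'
python3 -c "
from h import *
c=camera('side');save('s7.png',cv2.resize(c['color'][200:350,220:420],None,fx=4,fy=4,interpolation=cv2.INTER_CUBIC))
print(ctrl.state()['contact_force'])"
```

```text
time_s: 14.4
tool_pos: [0.4214, -0.3398, 0.2345]
tcp_rot: [-2.397, -2.03, 0.0]
contact_force: [0.8, -1.1, -1.1]
grip_width: 0.0654
finger_force: 59.3
[-0.33462856  0.48844992 -0.77929465]
```

View pics/s7.png

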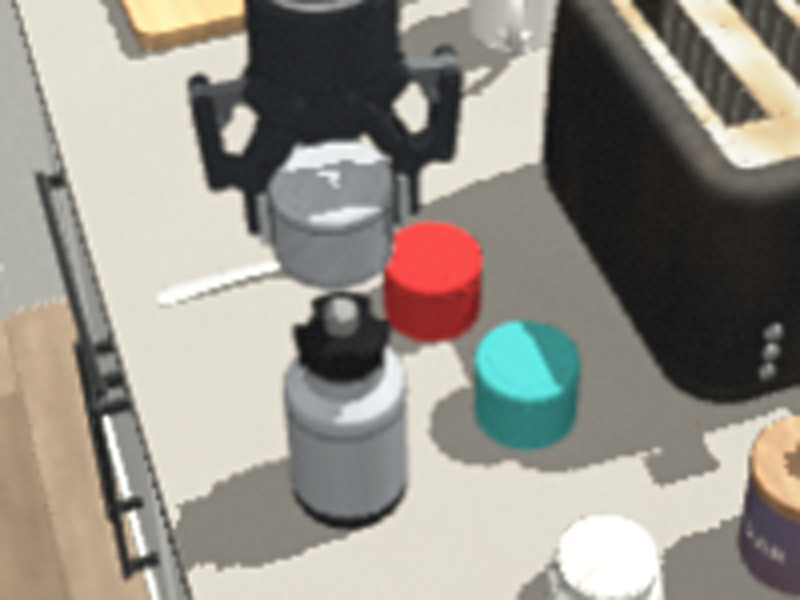

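The stopper sits upright and home in the flask at (342,335). The cup is held alone above it at (332,215), with its rim about 86 mm above the mouth.

```bash
python3 -c "
from cell import close_job
print(close_job())"
```

```text
the job is handed in; nothing more can be done
None
```

The job is handed in, with no verdict returned: in the last picture the stopper sits home in the standing flask, and the cup is held alone with its rim about 86 mm above the mouth.

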